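Rotate the gel jars in the salon's roll-down rack

ROBOT

A 7-joint arm with a two-finger parallel gripper is mounted at the origin on the work surface. World frame = base frame: x ahead of the robot, y to its left, z up, the work surface at z = 0. Lengths are in m, angles in rad, forces in N, time in s.
With the tool pointing down it reaches from about 0.425 to 0.925 m from the base axis. Payload 6.8 kg.
Tool frame: the origin (TCP) lies between the finger pads; the fingertips stand finger_overhang ahead of it and the grasp point (between the pads) lies 6 mm ahead of it (finger_overhang is the distance from the TCP to the fingertips, in m); z points along the fingers, y is the line along which they close (so a half turn about z gives the same grasp; the last joint's range is limited). The gripper opens to 85 mm and grips with 20 to 120 N. Pads are 22 mm wide; open, the fingers measure 114 mm over their backs; the gripper's body (76 mm by 85 mm) begins 54 mm behind the grasp point. The pads swing forward as they close: fully open they stand 13 mm farther back than shut.
Start: joints at [1.012, 0.477, 0.022, 1.555, -0.011, 1.109, -0.083], TCP at [0.294, -0.608, 0.256] pointing down, gripper open.
Joint ranges: [-2.96, 2.96], [-0.34, 2.1], [-1.41, 1.46], [0.24, 2.44], [-1.37, 4.51], [0.17, 1.92], [-2.96, 2.96]. Speed limits (rad/s): [2.39, 2.39, 3.14, 3.14, 3.14, 3.14, 3.14].

INTERFACE

Orientations are given as a unit quaternion [w, x, y, z].
In Python, from station import * gives the robot as it stands.
- The arm moves only by the tool drive_tool, never from a script. Its argument "increments" is a list of rows, each an object of numbers: "claw": the finger opening in m, from 0 to 0.0854; "dx", "dy", "dz": the shift along the tool's x, y, z in m; "wx", "wy", "wz": the turn, a rotation vector about the tool's x, y, z in degrees. A call has 1 to 20 rows; each row shifts and turns the commanded pose from where the row before left it, along the tool's axes as they then stand; what a row does not reach is not made up. A row lasts 1/8 s, in which the tool goes at most 62.5 mm and 10.7 degrees, less where a joint would pass 70% of its speed; a pose out of reach is approached as far as the arm can. A call with a gripper value outside its range is refused whole. The fingers move at their own pace and stop on an object; "newtons" is the grip in N (left out, the last holds). Time passes only in rows, so rows that do not move let the fingers close. It gives the time, the measured TCP pose, the force, the opening and the grip force at its end, in the units of the state.
- get_obs(): the state, without advancing time (a new reading comes with each control period).
- read_camera(name): name is "side" or "top"; returns (picture, depth): 384x512x3 uint8, red, green, blue; 384x512 float32, m along the optical axis (not along the pixel's ray), 0 where there is no reading.
- calibration(name): a dict with "intrinsics" (3x3 intrinsics, pixels), "R" (3x3) and "t" (3): a world point X has camera coordinates R X + t. Camera axes: x right, y down, z forward; pixel columns grow to the right and rows downward; lengths in m; the calibration is good to about 2 mm. A picture is of the moment at which its call begins. calibration takes no time and is no camera call.
- hand_in(): hands the job in; it is judged then, once.
The state is a dict: "t": time; "q": joint angles; "joint_vel": joint speeds; "joint_torque": joint torques, N m; "eef_pos": TCP position; "tool_rot": TCP orientation; "contact_force": force on the tool from outside, world axes, zero at the start; "torque": the same for the moment, N m; "gripper_width": opening from 0.0 (shut) to 1.0 (fully open); "grasp_force": force on a finger pad.
Only numpy, scipy, OpenCV 4.12 (cv2) and the standard library are available. Lean on these libraries where they do the work, as an engineer would, in place of code of your own. Each camera call takes 0.05 s, during which the arm holds its last target. There are 200 camera calls.

TASK

The roll-down rack with the wide jars is stocked oldest in front. Take out its front jar and lay it in the ribbed metal work tray; the other jars roll forward by themselves. Then take the new wide jar from the cardboard delivery carton and lay it crosswise into the rack behind the others; set both jars down gently rather than dropping them, and let go.

Things in the scene. Friction and masses are not known exactly. Their poses are not given: they have to be found in the camera images.
- jar_old_c (a point): Centre of the oldest jar: front (lowest, nearest the robot) of 3 equal jars in the rack. White drum, brass lid, 56 mm diameter, 56 mm long, 0.12 kg, lying on its round side. Its y axis is the jar's axis, level, across the lane; it may have rolled about it. Grip from above by the flat ends (56 mm apart), 8 to 12 mm above centre, so the fingertips clear the side guides.
- jar_new_c (a point): Centre of the new jar, same as the others (56 mm diameter, 56 mm long, y = its axis, level; gripped likewise), lying between low ribs in a fixed cardboard carton 140 x 120 mm, walls 18 mm high, floor 4 mm; 28 mm free beyond each flat end. A slim bottle (36 mm diameter) lies parallel to it, 69 mm away; not wanted.
- lane_back (a point): Centre of a jar in the rack's third, rearmost place; empty once the front jar is out and the others rolled 56 mm forward. Rack fixed; z up, y across lane, x level to the rear. Floor falls 10 deg to -x, lies 28 mm below (square to it), ends 58 mm up-slope. Front place: 110 mm to -x, 19 mm lower. Side guides 9 mm high, 74 mm apart. A jar laid a few mm to +x rolls home. A like rack has slim bottles.
- tray: Fixed ribbed aluminium tray, 130 x 130 mm outside, walls 4 mm thick, 14 mm high, floor 4 mm with 3 mm ribs along its y, 34 mm apart; a groove along y runs through the middle. Origin: centre of its underside, z up. A jar lying along y in the middle groove has its centre 32 mm above the origin.
Not all that is in view belongs to the job. What is shaped like the part that bears jar_new_c but black, purple or turquoise is not meant.

How it is judged:
By the outcome, as a careful person would: the job done as asked, in the order asked, and still so for the second after the job is handed in, with the robot touching nothing.
It also fails if it takes over 58 s, if anything falls off the work surface, if the arm or the gripper's body presses on something with over 40 N, if the wrist force passes 120 N, or if a joint passes its speed limit or range.

## Working session

There is one attempt and no reset: what is moved stays moved. The work goes in short steps, Python scripts to look and compute and a tool call to move; the robot and the scene stay as the last step left them, time stands still between calls to the robot, and variables do not carry over. Pictures are saved under pics/ and viewed, at most 10 in all, crops included, and the job is handed in when it is done.

Besides the shell and the picture viewer there is one more tool, called after ">>>" by a JSON object that holds its "fn" and its "kwargs". drive_tool: Moves the arm, as the interface text tells. Its arguments: {"type":"object","properties":{"increments":{"type":"array","items":{"type":"object","properties":{"claw":{"type":"number"},"dx":{"type":"number"},"dy":{"type":"number"},"dz":{"type":"number"},"wx":{"type":"number"},"wy":{"type":"number"},"wz":{"type":"number"}}}},"newtons":{"type":"number"}},"required":["increments"]}

```bash
mkdir -p pics; ls; python3 - <<'E'
from station import *
import cv2,numpy as np
print(get_obs())
for n in("top","side"):
    p,d=read_camera(n); np.savez(f"{n}0.npz",p=p,d=d); cv2.imwrite(f"pics/{n}0.png",cv2.resize(p[...,::-1],(800,600)))
    print(n,calibration(n))
E
```

```text
pics
{'t': 0.0, 'q': array([ 1.01187951,  0.47777561,  0.02232576,  1.55645714, -0.01148229,
        1.10930462, -0.08308289]), 'joint_vel': array([ 0.0014159 ,  0.00080873,  0.00023278,  0.00029906, -0.00129996,
        0.00123388,  0.00092055]), 'joint_torque': array([ 7.23485828e-04, -5.96452045e+01,  1.60844665e+00, -2.81197751e+01,
        1.24697608e-02,  9.49470385e-03, -1.69559803e-05]), 'eef_pos': array([ 0.29385076, -0.60706954,  0.25533944]), 'tool_rot': array([-8.66482155e-04,  9.74695915e-01,  2.23533104e-01, -2.72501450e-04]), 'contact_force': array([ 0.70164881,  0.08587323, -0.6684029 ]), 'torque': array([-0.00418408, -0.00333101,  0.01383675]), 'grasp_force': 0.0, 'gripper_width': 1.0019759812803488}
top {'intrinsics': array([[364.82883363,   0.        , 252.73090881],
       [  0.        , 364.82883363, 196.14187317],
       [  0.        ,   0.        ,   1.        ]]), 'R': array([[ 0.01576751, -0.99979961,  0.01233374],
       [-0.98560963, -0.01761765, -0.16811687],
       [ 0.16830047, -0.00950547, -0.98568991]]), 't': array([0.02460591, 0.44792752, 1.0623585 ])}
side {'intrinsics': array([[398.88081866,   0.        , 262.55040223],
       [  0.        , 398.88081866, 185.75283268],
       [  0.        ,   0.        ,   1.        ]]), 'R': array([[-0.81755613, -0.57552903, -0.01919145],
       [-0.37228327,  0.55367804, -0.74487972],
       [ 0.43932579, -0.60183632, -0.6669227 ]]), 't': array([0.40525516, 0.19002682, 0.87725352])}
```

View pics/top0.png

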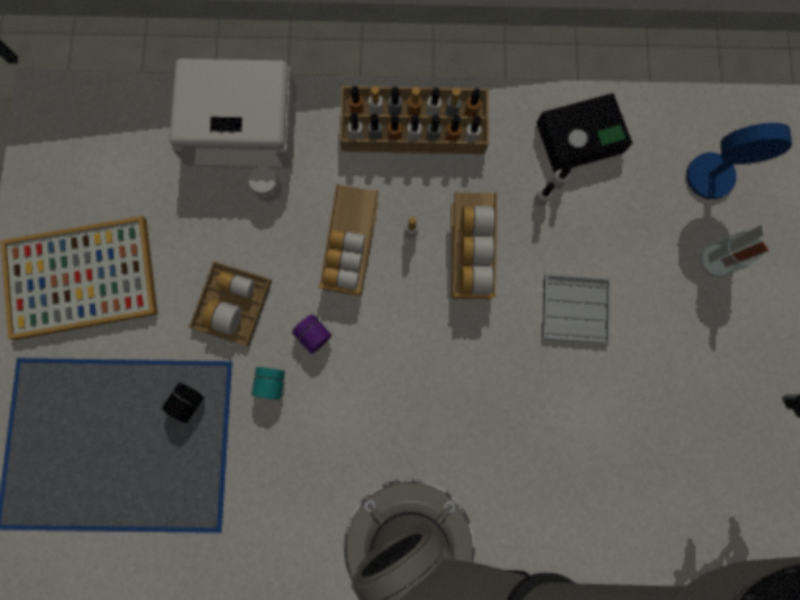

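View pics/side0.png

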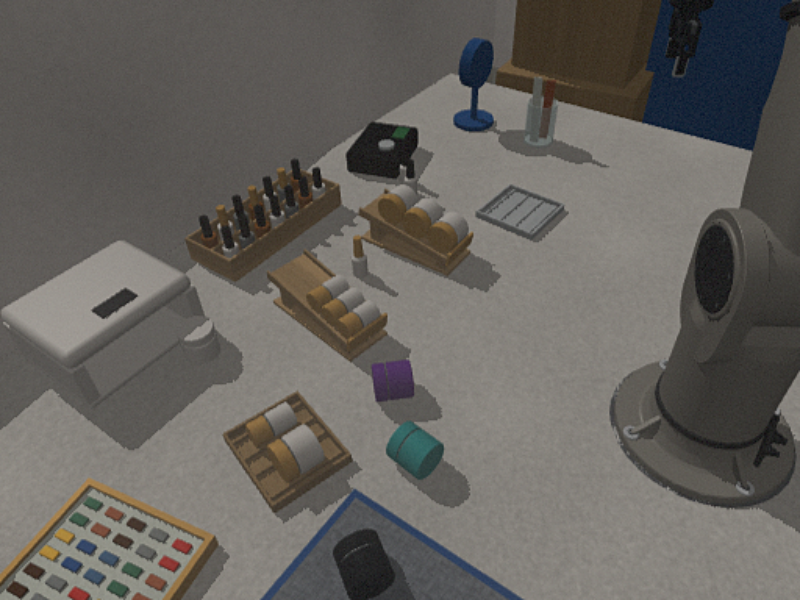

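The top view (800x600) shows the wide-jar rack at (475,245) with its front jar at (478,280). The tray is at (576,308), and the carton at (230,305) holds the new jar at (221,317). The side view agrees: carton at (285,450), rack at (418,228), tray at (520,210).

```bash
cat > h.py <<'E'
import cv2,numpy as np
from station import *
def world(n,d):
    c=calibration(n);K=c["intrinsics"];v,u=np.mgrid[:d.shape[0],:d.shape[1]]
    P=np.stack([(u-K[0,2])*d/K[0,0],(v-K[1,2])*d/K[1,1],d],-1)
    return (P-c["t"])@c["R"]
def band(W,box,zmin,zmax):
    "minAreaRect (mm) of cloud points in pixel box (800x600 coords) between two heights"
    x0,y0,x1,y1=[int(a/1.5625) for a in box]
    P=W[y0:y1,x0:x1].reshape(-1,3);P=P[(P[:,2]>zmin)&(P[:,2]<zmax)]
    m=cv2.minAreaRect((P[:,:2]*1000).astype(np.float32));return m,len(P),P
E
python3 - <<'E'
from h import *
D=np.load("top0.npz");W=world("top",D["d"]);np.set_printoptions(precision=4,suppress=True)
f=lambda u,v:W[int(v/1.5625),int(u/1.5625)]
print("table",f(400,370),f(660,330),f(520,300))
for n,b in dict(j1=(455,265,500,297),j2=(455,236,500,262),j3=(455,206,500,233),new=(195,297,245,335)).items():
    P=band(W,b,0,1)[2];zt=np.percentile(P[:,2],98)
    m,k,Q=band(W,b,zt-.006,zt+.003)
    print(n,"ztop",zt,m,k,Q.mean(0))
print("rack rows z along u=478", [f(478,v).round(3).tolist() for v in range(190,310,8)])
print("tray",band(W,(530,262,622,352),.009,.03)[:2])
print("carton",band(W,(185,255,275,350),.010,.025)[:2])
print("rackall",band(W,(445,185,503,305),.015,.2)[:2])
E
```

```text
table [ 0.3304  0.0197 -0.0028] [ 0.4161 -0.4955  0.0022] [ 0.4715 -0.2166 -0.0002]
j1 ztop 0.09212938153960021 ((496.98687744140625, -119.71647644042969), (55.864253997802734, 38.60845184326172), 88.57708740234375) 172 [ 0.4965 -0.1184  0.0894]
j2 ztop 0.10253296771690434 ((551.0509033203125, -120.16806030273438), (34.04185485839844, 53.41346740722656), 0.2343917191028595) 156 [ 0.5519 -0.1203  0.0993]
j3 ztop 0.11168581670524055 ((607.5576782226562, -119.20416259765625), (53.27241897583008, 33.02956008911133), 87.95227813720703) 173 [ 0.6072 -0.1195  0.1089]
new ztop 0.061435592742012976 ((421.6654357910156, 366.12847900390625), (55.6989631652832, 35.798946380615234), 74.2910385131836) 177 [0.4222 0.366  0.0587]
rack rows z along u=478 [[0.702, -0.133, 0.004], [0.662, -0.123, 0.065], [0.646, -0.123, 0.065], [0.615, -0.116, 0.11], [0.598, -0.117, 0.105], [0.585, -0.117, 0.101], [0.572, -0.118, 0.092], [0.556, -0.118, 0.097], [0.54, -0.117, 0.097], [0.529, -0.119, 0.085], [0.514, -0.119, 0.085], [0.497, -0.118, 0.092], [0.481, -0.119, 0.083], [0.47, -0.122, 0.063], [0.467, -0.132, -0.001]]
tray (((455.27020263671875, -327.55316162109375), (132.81671142578125, 130.6950225830078), 86.58482360839844), 344)
carton (((452.4908142089844, 358.1311950683594), (122.20594787597656, 140.18927001953125), 73.7171859741211), 390)
rackall (((568.77099609375, -119.53486633300781), (82.64794921875, 204.25265502929688), 89.98091125488281), 1851)
```

>>> {"fn": "drive_tool", "kwargs": {"increments": [{"wz": 8.6, "claw": 0.085}, {"wz": 8.6}, {"wz": 8.6}, {"dx": 0.0203, "dy": -0.0488}, {"dx": 0.0203, "dy": -0.0488}, {"dx": 0.0203, "dy": -0.0488}, {"dx": 0.0203, "dy": -0.0488}, {"dx": 0.0203, "dy": -0.0488}, {"dx": 0.0203, "dy": -0.0488}, {"dx": 0.0203, "dy": -0.0488}, {"dx": 0.0203, "dy": -0.0488}, {"dx": 0.0203, "dy": -0.0488}, {"dx": 0.0203, "dy": -0.0488}, {"dz": 0.03}, {"dz": 0.03}, {}], "newtons": 30}}

```text
schema error: expected keys claw, dx, dy, dz, wx, wy, wz
```

```bash
python3 - <<'E'
import station
print(getattr(station,"finger_overhang",None))
E
```

```text
0.025
```

>>> {"fn": "drive_tool", "kwargs": {"increments": [{"claw": 0.085, "dx": 0, "dy": 0, "dz": 0, "wx": 0, "wy": 0, "wz": 8.6}, {"claw": 0.085, "dx": 0, "dy": 0, "dz": 0, "wx": 0, "wy": 0, "wz": 8.6}, {"claw": 0.085, "dx": 0, "dy": 0, "dz": 0, "wx": 0, "wy": 0, "wz": 8.6}, {"claw": 0.085, "dx": 0.0203, "dy": -0.0488, "dz": 0, "wx": 0, "wy": 0, "wz": 0}, {"claw": 0.085, "dx": 0.0203, "dy": -0.0488, "dz": 0, "wx": 0, "wy": 0, "wz": 0}, {"claw": 0.085, "dx": 0.0203, "dy": -0.0488, "dz": 0, "wx": 0, "wy": 0, "wz": 0}, {"claw": 0.085, "dx": 0.0203, "dy": -0.0488, "dz": 0, "wx": 0, "wy": 0, "wz": 0}, {"claw": 0.085, "dx": 0.0203, "dy": -0.0488, "dz": 0, "wx": 0, "wy": 0, "wz": 0}, {"claw": 0.085, "dx": 0.0203, "dy": -0.0488, "dz": 0, "wx": 0, "wy": 0, "wz": 0}, {"claw": 0.085, "dx": 0.0203, "dy": -0.0488, "dz": 0, "wx": 0, "wy": 0, "wz": 0}, {"claw": 0.085, "dx": 0.0203, "dy": -0.0488, "dz": 0, "wx": 0, "wy": 0, "wz": 0}, {"claw": 0.085, "dx": 0.0203, "dy": -0.0488, "dz": 0, "wx": 0, "wy": 0, "wz": 0}, {"claw": 0.085, "dx": 0.0203, "dy": -0.0488, "dz": 0, "wx": 0, "wy": 0, "wz": 0}, {"claw": 0.085, "dx": 0, "dy": 0, "dz": 0.03, "wx": 0, "wy": 0, "wz": 0}, {"claw": 0.085, "dx": 0, "dy": 0, "dz": 0.03, "wx": 0, "wy": 0, "wz": 0}, {"claw": 0.085, "dx": 0, "dy": 0, "dz": 0, "wx": 0, "wy": 0, "wz": 0}], "newtons": 30}}

```text
t: 2.1
eef_pos: [0.495, -0.1191, 0.1943]
tool_rot: [-0.0, 1.0, 0.0, -0.003]
contact_force: [-0.6, -1.6, 0.1]
gripper_width: 0.996
grasp_force: 0.0
```

>>> {"fn": "drive_tool", "kwargs": {"increments": [{"claw": 0.085, "dx": 0.002, "dy": 0, "dz": 0.03, "wx": 0, "wy": 0, "wz": 0}, {"claw": 0.085, "dx": 0, "dy": 0, "dz": 0.03, "wx": 0, "wy": 0, "wz": 0}, {"claw": 0.085, "dx": 0, "dy": 0, "dz": 0.025, "wx": 0, "wy": 0, "wz": 0}, {"claw": 0.085, "dx": 0, "dy": 0, "dz": 0.02, "wx": 0, "wy": 0, "wz": 0}, {"claw": 0.085, "dx": 0, "dy": 0, "dz": 0.009, "wx": 0, "wy": 0, "wz": 0}, {"claw": 0.085, "dx": 0, "dy": 0, "dz": 0, "wx": 0, "wy": 0, "wz": 0}, {"claw": 0.064, "dx": 0, "dy": 0, "dz": 0, "wx": 0, "wy": 0, "wz": 0}, {"claw": 0.064, "dx": 0, "dy": 0, "dz": 0, "wx": 0, "wy": 0, "wz": 0}, {"claw": 0.05, "dx": 0, "dy": 0, "dz": 0, "wx": 0, "wy": 0, "wz": 0}, {"claw": 0.05, "dx": 0, "dy": 0, "dz": 0, "wx": 0, "wy": 0, "wz": 0}, {"claw": 0.05, "dx": 0, "dy": 0, "dz": 0, "wx": 0, "wy": 0, "wz": 0}, {"claw": 0.05, "dx": 0, "dy": 0, "dz": 0, "wx": 0, "wy": 0, "wz": 0}], "newtons": 30}}

```text
t: 3.6
eef_pos: [0.4993, -0.1195, 0.0831]
tool_rot: [0.0, 1.0, 0.0, 0.001]
contact_force: [-0.8, 0.3, 6.7]
gripper_width: 0.651
grasp_force: 31.1
```

>>> {"fn": "drive_tool", "kwargs": {"increments": [{"claw": 0.05, "dx": 0, "dy": 0, "dz": -0.01, "wx": 0, "wy": 0, "wz": 0}, {"claw": 0.05, "dx": 0, "dy": 0, "dz": -0.015, "wx": 0, "wy": 0, "wz": 0}, {"claw": 0.05, "dx": 0, "dy": 0, "dz": -0.025, "wx": 0, "wy": 0, "wz": 0}, {"claw": 0.05, "dx": 0, "dy": 0, "dz": -0.03, "wx": 0, "wy": 0, "wz": 0}, {"claw": 0.05, "dx": 0, "dy": 0, "dz": -0.02, "wx": 0, "wy": 0, "wz": 0}, {"claw": 0.05, "dx": -0.007, "dy": 0.03, "dz": 0, "wx": 0, "wy": 0, "wz": 0}, {"claw": 0.05, "dx": -0.007, "dy": 0.036, "dz": 0, "wx": 0, "wy": 0, "wz": 0}, {"claw": 0.05, "dx": -0.007, "dy": 0.036, "dz": 0, "wx": 0, "wy": 0, "wz": 0}, {"claw": 0.05, "dx": -0.007, "dy": 0.036, "dz": 0, "wx": 0, "wy": 0, "wz": 0}, {"claw": 0.05, "dx": -0.007, "dy": 0.036, "dz": 0, "wx": 0, "wy": 0, "wz": 0}, {"claw": 0.05, "dx": -0.007, "dy": 0.034, "dz": 0, "wx": 0, "wy": 0, "wz": 0}, {"claw": 0.05, "dx": 0, "dy": 0, "dz": 0, "wx": 0, "wy": 0, "wz": 3.4}, {"claw": 0.05, "dx": 0, "dy": 0, "dz": 0.03, "wx": 0, "wy": 0, "wz": 0}, {"claw": 0.05, "dx": 0, "dy": 0, "dz": 0.03, "wx": 0, "wy": 0, "wz": 0}, {"claw": 0.05, "dx": 0, "dy": 0, "dz": 0, "wx": 0, "wy": 0, "wz": 0}, {"claw": 0.05, "dx": 0, "dy": 0, "dz": 0, "wx": 0, "wy": 0, "wz": 0}], "newtons": 30}}

```text
t: 5.6
eef_pos: [0.4576, -0.3279, 0.1237]
tool_rot: [0.0, 1.0, -0.029, 0.001]
contact_force: [-0.0, -0.4, -1.8]
gripper_width: 0.649
grasp_force: 32.6
```

```bash
python3 - <<'E'
from h import *
for n in("top","side"):
    p,d=read_camera(n); np.savez(f"{n}1.npz",p=p,d=d)
    if n=="side": s=p
    else:t=p
cv2.imwrite("pics/m1.png",np.hstack([cv2.resize(t[110:230,260:420],(400,300),interpolation=2),cv2.resize(s[70:220,200:400],(400,300),interpolation=2)])[...,::-1])
o=get_obs();print(o["eef_pos"],o["contact_force"],o["tool_rot"])
E
```

```text
[ 0.45788478 -0.32803029  0.12397334] [ 0.33496166  0.58666503 -1.15240088] [ 6.38027481e-04  9.99566009e-01 -2.94273838e-02  1.19010777e-03]
```

View pics/m1.png

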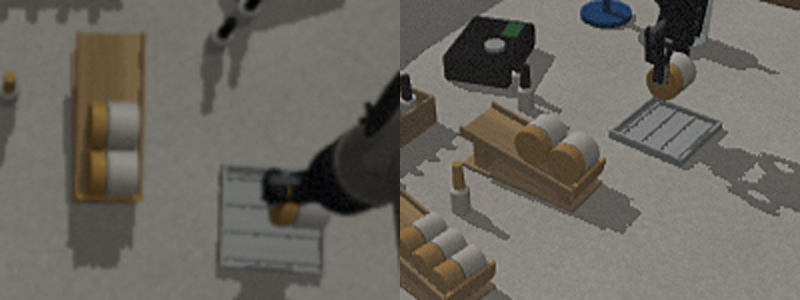

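Both remaining jars rolled forward (top crop, at (115,120) and (115,172)). The old jar is in the gripper above the tray, around (290,205).

>>> {"fn": "drive_tool", "kwargs": {"increments": [{"claw": 0.05, "dx": 0, "dy": 0, "dz": 0.025, "wx": 0, "wy": 0, "wz": 0}, {"claw": 0.05, "dx": 0, "dy": 0, "dz": 0.025, "wx": 0, "wy": 0, "wz": 0}, {"claw": 0.05, "dx": 0, "dy": 0, "dz": 0.01, "wx": 0, "wy": 0, "wz": 0}, {"claw": 0.05, "dx": 0, "dy": 0, "dz": 0.005, "wx": 0, "wy": 0, "wz": 0}, {"claw": 0.05, "dx": 0, "dy": 0, "dz": 0.002, "wx": 0, "wy": 0, "wz": 0}, {"claw": 0.05, "dx": 0, "dy": 0, "dz": 0, "wx": 0, "wy": 0, "wz": 0}, {"claw": 0.05, "dx": 0, "dy": 0, "dz": 0, "wx": 0, "wy": 0, "wz": 0}]}}

```text
t: 6.58
eef_pos: [0.4573, -0.3277, 0.0558]
tool_rot: [0.0, 1.0, -0.029, 0.0]
contact_force: [1.1, -0.2, -2.0]
gripper_width: 0.653
grasp_force: 32.7
```

>>> {"fn": "drive_tool", "kwargs": {"increments": [{"claw": 0.05, "dx": 0, "dy": 0, "dz": 0.002, "wx": 0, "wy": 0, "wz": 0}, {"claw": 0.05, "dx": 0, "dy": 0, "dz": 0, "wx": 0, "wy": 0, "wz": 0}, {"claw": 0.05, "dx": 0, "dy": 0, "dz": 0, "wx": 0, "wy": 0, "wz": 0}]}}

```text
t: 6.95
eef_pos: [0.457, -0.3275, 0.0533]
tool_rot: [-0.0, 1.0, -0.029, -0.0]
contact_force: [0.1, -0.1, -1.9]
gripper_width: 0.648
grasp_force: 32.7
```

>>> {"fn": "drive_tool", "kwargs": {"increments": [{"claw": 0.05, "dx": 0, "dy": 0, "dz": 0.0015, "wx": 0, "wy": 0, "wz": 0}, {"claw": 0.05, "dx": 0, "dy": 0, "dz": 0, "wx": 0, "wy": 0, "wz": 0}, {"claw": 0.05, "dx": 0, "dy": 0, "dz": 0, "wx": 0, "wy": 0, "wz": 0}]}}

```text
t: 7.32
eef_pos: [0.4571, -0.3276, 0.0529]
tool_rot: [0.0, 1.0, -0.03, 0.0]
contact_force: [-2.3, 2.0, 9.5]
gripper_width: 0.653
grasp_force: 34.2
```

>>> {"fn": "drive_tool", "kwargs": {"increments": [{"claw": 0.058, "dx": 0, "dy": 0, "dz": 0, "wx": 0, "wy": 0, "wz": 0}, {"claw": 0.065, "dx": 0, "dy": 0, "dz": 0, "wx": 0, "wy": 0, "wz": 0}, {"claw": 0.085, "dx": 0, "dy": 0, "dz": 0, "wx": 0, "wy": 0, "wz": 0}, {"claw": 0.085, "dx": 0, "dy": 0, "dz": 0, "wx": 0, "wy": 0, "wz": 0}, {"claw": 0.085, "dx": 0, "dy": 0, "dz": 0, "wx": 0, "wy": 0, "wz": 0}, {"claw": 0.085, "dx": 0, "dy": 0, "dz": -0.02, "wx": 0, "wy": 0, "wz": 0}, {"claw": 0.085, "dx": 0, "dy": 0, "dz": -0.04, "wx": 0, "wy": 0, "wz": 0}, {"claw": 0.085, "dx": 0, "dy": 0, "dz": -0.05, "wx": 0, "wy": 0, "wz": 0}, {"claw": 0.085, "dx": 0, "dy": 0, "dz": -0.05, "wx": 0, "wy": 0, "wz": 0}, {"claw": 0.085, "dx": 0, "dy": 0, "dz": -0.02, "wx": 0, "wy": 0, "wz": 0}, {"claw": 0.085, "dx": 0, "dy": 0, "dz": 0, "wx": 0, "wy": 0, "wz": -3.4}, {"claw": 0.085, "dx": 0, "dy": -0.05, "dz": 0, "wx": 0, "wy": 0, "wz": 0}, {"claw": 0.085, "dx": 0, "dy": -0.055, "dz": 0, "wx": 0, "wy": 0, "wz": 0}, {"claw": 0.085, "dx": 0, "dy": -0.055, "dz": 0, "wx": 0, "wy": 0, "wz": 0}, {"claw": 0.085, "dx": 0, "dy": -0.055, "dz": 0, "wx": 0, "wy": 0, "wz": 0}, {"claw": 0.085, "dx": 0, "dy": -0.055, "dz": 0, "wx": 0, "wy": 0, "wz": 0}, {"claw": 0.085, "dx": 0, "dy": -0.055, "dz": 0, "wx": 0, "wy": 0, "wz": 0}, {"claw": 0.085, "dx": 0, "dy": -0.055, "dz": 0, "wx": 0, "wy": 0, "wz": 0}]}}

```text
t: 9.57
eef_pos: [0.4566, 0.0542, 0.232]
tool_rot: [0.0, 1.0, 0.0, 0.0]
contact_force: [-0.3, -0.1, -0.3]
gripper_width: 0.995
grasp_force: 0.0
```

```bash
python3 - <<'E'
from h import *
t,d=read_camera("top"); np.savez("top2.npz",p=t,d=d); W=world("top",d)
s,_=read_camera("side")
cv2.imwrite("pics/m2.png",np.hstack([cv2.resize(t[110:230,260:420],(400,300),interpolation=2),cv2.resize(s[70:220,200:400],(400,300),interpolation=2)])[...,::-1])
o=get_obs();print(o["eef_pos"],o["contact_force"],o["tool_rot"])
for n,b in dict(old=(545,280,606,340),j2=(455,265,500,297),j3=(455,236,500,262)).items():
    P=band(W,b,0,.15)[2];zt=np.percentile(P[:,2],98)
    m,k,Q=band(W,b,zt-.006,zt+.003)
    print(n,"ztop",zt,m,k,Q.mean(0))
E
```

```text
[0.4565298  0.05889112 0.23229394] [0.10431827 0.19170247 0.28906929] [-1.30710885e-03  9.99986609e-01  4.96799920e-03  6.26635178e-04]
old ztop 0.061015313191313175 ((455.2305908203125, -326.6805725097656), (57.322288513183594, 35.82111358642578), 86.32069396972656) 184 [ 0.45512779 -0.32671901  0.05859999]
j2 ztop 0.09207450819130203 ((495.3576354980469, -118.68241882324219), (35.983943939208984, 53.39892578125), 1.2767739295959473) 180 [ 0.49718673 -0.11861628  0.08903303]
j3 ztop 0.10238530452231606 ((553.392822265625, -119.51118469238281), (35.494441986083984, 56.4214973449707), 6.794013977050781) 157 [ 0.55163951 -0.11940134  0.09925743]
```

View pics/m2.png

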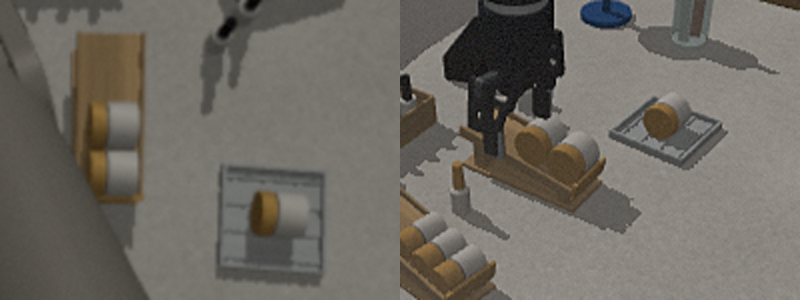

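The old jar lies in the tray's middle groove (top crop (280,213)), and both rack jars are in the front places.

>>> {"fn": "drive_tool", "kwargs": {"increments": [{"claw": 0.085, "dx": -0.0057, "dy": -0.0512, "dz": 0, "wx": 0, "wy": 0, "wz": 0}, {"claw": 0.085, "dx": -0.0057, "dy": -0.0512, "dz": 0, "wx": 0, "wy": 0, "wz": 0}, {"claw": 0.085, "dx": -0.0057, "dy": -0.0512, "dz": 0, "wx": 0, "wy": 0, "wz": 0}, {"claw": 0.085, "dx": -0.0057, "dy": -0.0512, "dz": 0, "wx": 0, "wy": 0, "wz": 0}, {"claw": 0.085, "dx": -0.0057, "dy": -0.0512, "dz": 0, "wx": 0, "wy": 0, "wz": 0}, {"claw": 0.085, "dx": -0.0057, "dy": -0.0512, "dz": 0, "wx": 0, "wy": 0, "wz": 0}, {"claw": 0.085, "dx": 0, "dy": 0, "dz": 0.03, "wx": 0, "wy": 0, "wz": 8}, {"claw": 0.085, "dx": 0, "dy": 0, "dz": 0.04, "wx": 0, "wy": 0, "wz": 8}, {"claw": 0.085, "dx": 0, "dy": 0, "dz": 0.04, "wx": 0, "wy": 0, "wz": 0}, {"claw": 0.085, "dx": 0, "dy": 0, "dz": 0, "wx": 0, "wy": 0, "wz": 0}, {"claw": 0.085, "dx": 0, "dy": 0, "dz": 0, "wx": 0, "wy": 0, "wz": 0}]}}

```text
t: 11.05
eef_pos: [0.4232, 0.36, 0.1231]
tool_rot: [-0.001, 0.99, -0.139, 0.001]
contact_force: [1.2, -0.3, 0.3]
gripper_width: 0.993
grasp_force: 0.0
```

```bash
python3 - <<'E'
from station import *
o=get_obs();print(o["eef_pos"],o["tool_rot"])
E
```

```text
[0.42323882 0.3600043  0.12305942] [-5.59180964e-04  9.90283856e-01 -1.39058672e-01  5.06944151e-04]
```

>>> {"fn": "drive_tool", "kwargs": {"increments": [{"claw": 0.085, "dx": -0.0026, "dy": -0.0055, "dz": 0.02, "wx": 0, "wy": 0, "wz": 0}, {"claw": 0.085, "dx": 0, "dy": 0, "dz": 0.025, "wx": 0, "wy": 0, "wz": 0}, {"claw": 0.085, "dx": 0, "dy": 0, "dz": 0.02, "wx": 0, "wy": 0, "wz": 0}, {"claw": 0.085, "dx": 0, "dy": 0, "dz": 0.008, "wx": 0, "wy": 0, "wz": 0}, {"claw": 0.085, "dx": 0, "dy": 0, "dz": 0, "wx": 0, "wy": 0, "wz": 0}, {"claw": 0.064, "dx": 0, "dy": 0, "dz": 0, "wx": 0, "wy": 0, "wz": 0}, {"claw": 0.064, "dx": 0, "dy": 0, "dz": 0, "wx": 0, "wy": 0, "wz": 0}, {"claw": 0.05, "dx": 0, "dy": 0, "dz": 0, "wx": 0, "wy": 0, "wz": 0}, {"claw": 0.05, "dx": 0, "dy": 0, "dz": 0, "wx": 0, "wy": 0, "wz": 0}, {"claw": 0.05, "dx": 0, "dy": 0, "dz": 0, "wx": 0, "wy": 0, "wz": 0}, {"claw": 0.05, "dx": 0, "dy": 0, "dz": 0, "wx": 0, "wy": 0, "wz": 0}]}}

```text
t: 12.42
eef_pos: [0.4218, 0.366, 0.0496]
tool_rot: [-0.0, 0.99, -0.139, 0.0]
contact_force: [-0.9, -1.0, 5.6]
gripper_width: 0.653
grasp_force: 31.3
```

>>> {"fn": "drive_tool", "kwargs": {"increments": [{"claw": 0.05, "dx": 0, "dy": 0, "dz": -0.015, "wx": 0, "wy": 0, "wz": 0}, {"claw": 0.05, "dx": 0, "dy": 0, "dz": -0.03, "wx": 0, "wy": 0, "wz": 0}, {"claw": 0.05, "dx": 0, "dy": 0, "dz": -0.04, "wx": 0, "wy": 0, "wz": 0}, {"claw": 0.05, "dx": 0, "dy": 0, "dz": -0.05, "wx": 0, "wy": 0, "wz": 0}, {"claw": 0.05, "dx": 0, "dy": 0, "dz": -0.045, "wx": 0, "wy": 0, "wz": 0}, {"claw": 0.05, "dx": 0, "dy": 0, "dz": 0, "wx": 0, "wy": 0, "wz": -8}, {"claw": 0.05, "dx": 0, "dy": 0, "dz": 0, "wx": 0, "wy": 0, "wz": -8}, {"claw": 0.05, "dx": 0.02, "dy": 0.05, "dz": 0, "wx": 0, "wy": 0, "wz": 0}, {"claw": 0.05, "dx": 0.02, "dy": 0.05, "dz": 0, "wx": 0, "wy": 0, "wz": 0}, {"claw": 0.05, "dx": 0.02, "dy": 0.05, "dz": 0, "wx": 0, "wy": 0, "wz": 0}, {"claw": 0.05, "dx": 0.02, "dy": 0.05, "dz": 0, "wx": 0, "wy": 0, "wz": 0}, {"claw": 0.05, "dx": 0.02, "dy": 0.05, "dz": 0, "wx": 0, "wy": 0, "wz": 0}, {"claw": 0.05, "dx": 0.02, "dy": 0.05, "dz": 0, "wx": 0, "wy": 0, "wz": 0}, {"claw": 0.05, "dx": 0.02, "dy": 0.05, "dz": 0, "wx": 0, "wy": 0, "wz": 0}, {"claw": 0.05, "dx": 0.02, "dy": 0.05, "dz": 0, "wx": 0, "wy": 0, "wz": 0}, {"claw": 0.05, "dx": 0.02, "dy": 0.05, "dz": 0, "wx": 0, "wy": 0, "wz": 0}, {"claw": 0.05, "dx": 0.01, "dy": 0.035, "dz": 0, "wx": 0, "wy": 0, "wz": 0}, {"claw": 0.05, "dx": 0, "dy": 0, "dz": 0, "wx": 0, "wy": 0, "wz": 0}, {"claw": 0.05, "dx": 0, "dy": 0, "dz": 0, "wx": 0, "wy": 0, "wz": 0}]}}

```text
t: 14.8
eef_pos: [0.6114, -0.1182, 0.2291]
tool_rot: [-0.0, 1.0, 0.001, -0.0]
contact_force: [0.8, 0.4, -1.5]
gripper_width: 0.653
grasp_force: 32.7
```

```bash
python3 - <<'E'
from h import *
t,d=read_camera("top"); s,_=read_camera("side")
cv2.imwrite("pics/m3.png",np.hstack([cv2.resize(t[90:210,230:390],(400,300),interpolation=2),cv2.resize(s[30:180,180:380],(400,300),interpolation=2)])[...,::-1])
o=get_obs();print(o["eef_pos"],o["contact_force"],o["tool_rot"])
E
```

```text
[ 0.61147868 -0.11735267  0.2290951 ] [-0.19216557  0.17938746 -0.52964369] [-4.55984165e-04  9.99998858e-01  1.44081561e-03  2.54690625e-05]
```

View pics/m3.png

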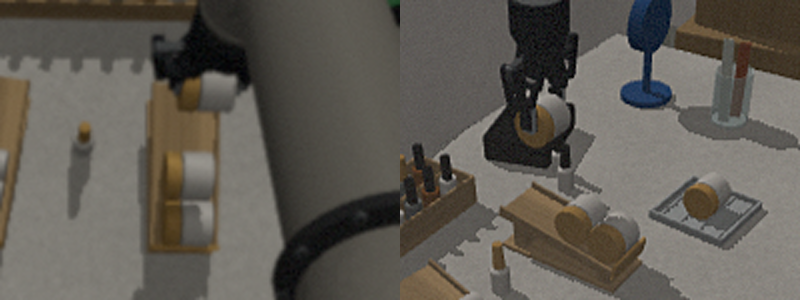

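The new jar is in the gripper above the rear of the rack (top crop (205,93)), and the two other jars sit in front of it at (190,175) and (190,222).

>>> {"fn": "drive_tool", "kwargs": {"increments": [{"claw": 0.05, "dx": 0.001, "dy": 0.0015, "dz": 0.03, "wx": 0, "wy": 0, "wz": 0}, {"claw": 0.05, "dx": 0, "dy": 0, "dz": 0.04, "wx": 0, "wy": 0, "wz": 0}, {"claw": 0.05, "dx": 0, "dy": 0, "dz": 0.03, "wx": 0, "wy": 0, "wz": 0}, {"claw": 0.05, "dx": 0, "dy": 0, "dz": 0.015, "wx": 0, "wy": 0, "wz": 0}, {"claw": 0.05, "dx": 0, "dy": 0, "dz": 0.007, "wx": 0, "wy": 0, "wz": 0}, {"claw": 0.05, "dx": 0, "dy": 0, "dz": 0.001, "wx": 0, "wy": 0, "wz": 0}, {"claw": 0.05, "dx": 0, "dy": 0, "dz": 0, "wx": 0, "wy": 0, "wz": 0}, {"claw": 0.05, "dx": 0, "dy": 0, "dz": 0, "wx": 0, "wy": 0, "wz": 0}]}}

```text
t: 15.9
eef_pos: [0.6132, -0.1209, 0.1067]
tool_rot: [0.0, 1.0, 0.0, 0.001]
contact_force: [0.9, 0.1, -0.7]
gripper_width: 0.647
grasp_force: 32.7
```

>>> {"fn": "drive_tool", "kwargs": {"increments": [{"claw": 0.05, "dx": 0, "dy": 0, "dz": 0.002, "wx": 0, "wy": 0, "wz": 0}, {"claw": 0.05, "dx": 0, "dy": 0, "dz": 0, "wx": 0, "wy": 0, "wz": 0}, {"claw": 0.05, "dx": 0, "dy": 0, "dz": 0, "wx": 0, "wy": 0, "wz": 0}]}}

```text
t: 16.27
eef_pos: [0.6127, -0.1207, 0.1038]
tool_rot: [0.0, 1.0, 0.0, -0.0]
contact_force: [-0.1, -0.1, -0.6]
gripper_width: 0.652
grasp_force: 32.7
```

>>> {"fn": "drive_tool", "kwargs": {"increments": [{"claw": 0.05, "dx": 0, "dy": 0, "dz": 0.0015, "wx": 0, "wy": 0, "wz": 0}, {"claw": 0.05, "dx": 0, "dy": 0, "dz": 0, "wx": 0, "wy": 0, "wz": 0}, {"claw": 0.05, "dx": 0, "dy": 0, "dz": 0, "wx": 0, "wy": 0, "wz": 0}]}}

```text
t: 16.65
eef_pos: [0.6127, -0.1207, 0.1023]
tool_rot: [0.0, 1.0, 0.0, 0.0]
contact_force: [0.6, -0.8, -1.4]
gripper_width: 0.654
grasp_force: 32.7
```

>>> {"fn": "drive_tool", "kwargs": {"increments": [{"claw": 0.05, "dx": 0, "dy": 0, "dz": 0.001, "wx": 0, "wy": 0, "wz": 0}, {"claw": 0.05, "dx": 0, "dy": 0, "dz": 0, "wx": 0, "wy": 0, "wz": 0}, {"claw": 0.05, "dx": 0, "dy": 0, "dz": 0, "wx": 0, "wy": 0, "wz": 0}]}}

```text
t: 17.02
eef_pos: [0.6127, -0.1207, 0.1013]
tool_rot: [-0.0, 1.0, 0.0, -0.0]
contact_force: [-0.5, -0.3, -2.1]
gripper_width: 0.649
grasp_force: 32.7
```

>>> {"fn": "drive_tool", "kwargs": {"increments": [{"claw": 0.05, "dx": 0, "dy": 0, "dz": 0.001, "wx": 0, "wy": 0, "wz": 0}, {"claw": 0.05, "dx": 0, "dy": 0, "dz": 0, "wx": 0, "wy": 0, "wz": 0}, {"claw": 0.05, "dx": 0, "dy": 0, "dz": 0, "wx": 0, "wy": 0, "wz": 0}]}}

```text
t: 17.4
eef_pos: [0.6127, -0.1207, 0.1003]
tool_rot: [0.0, 1.0, 0.0, 0.0]
contact_force: [-1.0, 0.5, -0.9]
gripper_width: 0.651
grasp_force: 32.8
```

>>> {"fn": "drive_tool", "kwargs": {"increments": [{"claw": 0.05, "dx": 0, "dy": 0, "dz": 0.001, "wx": 0, "wy": 0, "wz": 0}, {"claw": 0.05, "dx": 0, "dy": 0, "dz": 0, "wx": 0, "wy": 0, "wz": 0}, {"claw": 0.05, "dx": 0, "dy": 0, "dz": 0, "wx": 0, "wy": 0, "wz": 0}]}}

```text
t: 17.77
eef_pos: [0.6128, -0.1207, 0.1003]
tool_rot: [0.0, 1.0, 0.0, 0.0]
contact_force: [-2.3, 0.5, 7.2]
gripper_width: 0.649
grasp_force: 33.7
```

>>> {"fn": "drive_tool", "kwargs": {"increments": [{"claw": 0.057, "dx": 0, "dy": 0, "dz": 0, "wx": 0, "wy": 0, "wz": 0}, {"claw": 0.06, "dx": 0, "dy": 0, "dz": 0, "wx": 0, "wy": 0, "wz": 0}, {"claw": 0.07, "dx": 0, "dy": 0, "dz": 0, "wx": 0, "wy": 0, "wz": 0}, {"claw": 0.085, "dx": 0, "dy": 0, "dz": 0, "wx": 0, "wy": 0, "wz": 0}, {"claw": 0.085, "dx": 0, "dy": 0, "dz": 0, "wx": 0, "wy": 0, "wz": 0}, {"claw": 0.085, "dx": 0, "dy": 0, "dz": 0, "wx": 0, "wy": 0, "wz": 0}, {"claw": 0.085, "dx": 0, "dy": 0, "dz": -0.015, "wx": 0, "wy": 0, "wz": 0}, {"claw": 0.085, "dx": 0, "dy": 0, "dz": -0.03, "wx": 0, "wy": 0, "wz": 0}, {"claw": 0.085, "dx": 0, "dy": 0, "dz": -0.04, "wx": 0, "wy": 0, "wz": 0}, {"claw": 0.085, "dx": 0, "dy": 0, "dz": -0.05, "wx": 0, "wy": 0, "wz": 0}, {"claw": 0.085, "dx": 0, "dy": -0.05, "dz": 0, "wx": 0, "wy": 0, "wz": 0}, {"claw": 0.085, "dx": 0, "dy": -0.05, "dz": 0, "wx": 0, "wy": 0, "wz": 0}, {"claw": 0.085, "dx": 0, "dy": -0.05, "dz": 0, "wx": 0, "wy": 0, "wz": 0}, {"claw": 0.085, "dx": 0, "dy": -0.05, "dz": 0, "wx": 0, "wy": 0, "wz": 0}, {"claw": 0.085, "dx": 0, "dy": -0.05, "dz": 0, "wx": 0, "wy": 0, "wz": 0}, {"claw": 0.085, "dx": 0, "dy": 0, "dz": 0, "wx": 0, "wy": 0, "wz": 0}]}}

```text
t: 19.77
eef_pos: [0.6117, 0.1356, 0.2357]
tool_rot: [-0.002, 1.0, 0.004, 0.001]
contact_force: [-0.0, -0.0, -0.4]
gripper_width: 0.997
grasp_force: 0.0
```

```bash
python3 - <<'E'
from h import *
t,d=read_camera("top"); s,_=read_camera("side"); W=world("top",d)
cv2.imwrite("pics/m4.png",np.hstack([cv2.resize(t[90:230,230:410],(400,300),interpolation=2),cv2.resize(s[30:180,180:380],(400,300),interpolation=2)])[...,::-1])
o=get_obs();print(o["eef_pos"],o["contact_force"])
for n,b in dict(old=(545,280,606,340),j1=(455,265,500,297),j2=(455,236,500,262),j3=(455,206,500,233)).items():
    P=band(W,b,0,.15)[2];zt=np.percentile(P[:,2],98)
    m,k,Q=band(W,b,zt-.006,zt+.003)
    print(n,"ztop",zt,m,k,Q.mean(0))
E
```

```text
[0.61260875 0.12954517 0.23516594] [-0.25247743 -0.41847767 -0.05157388]
old ztop 0.06075167878933448 ((454.1724853515625, -326.7298278808594), (56.409149169921875, 39.06359100341797), 87.37142181396484) 202 [ 0.45489307 -0.32633365  0.0584445 ]
j1 ztop 0.09254687287007597 ((497.27032470703125, -140.13868713378906), (9.38501262664795, 26.891389846801758), 89.23344421386719) 31 [ 0.49713012 -0.14086563  0.08962817]
j2 ztop 0.10231714409486185 ((556.2581176757812, -139.96017456054688), (35.59912872314453, 18.547008514404297), 28.175823211669922) 50 [ 0.55403762 -0.13865179  0.09938937]
j3 ztop 0.111981687648256 ((607.2717895507812, -120.5833740234375), (55.73475646972656, 36.45647430419922), 89.474609375) 175 [ 0.60707897 -0.11925874  0.10893165]
```

View pics/m4.png

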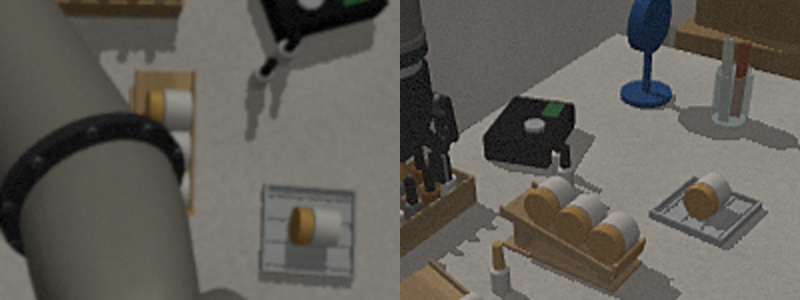

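The side crop shows three jars back in the rack, with the new one rearmost at (550,203), and the old jar in the tray at (708,197). The arm is clear of everything.

```bash
python3 -c "
from station import *
print(hand_in())"
```

```text
the job is handed in; nothing more can be done
None
```

I laid the old jar in the tray's middle groove and set the new jar in the rack's rear place behind the other two. I released both gently and handed the job in at about 20 s; the verdict wasn't shown.

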